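# Sort the mixed beads and pendants into their bins

### The arm

A 7-joint arm with a two-finger parallel gripper is mounted at the origin on the work surface. World frame = base frame: x ahead of the robot, y to its left, z up, the work surface at z = 0. Lengths are in m, angles in rad, forces in N, time in s.
With the tool pointing down it reaches from about 0.4 to 0.875 m from the base axis. Payload 19.3 kg.
Tool frame: the origin (TCP) lies at the very end of the fingers, on their centre line; the grasp point (between the pads) lies 19 mm behind it (pinch_z is the distance from the TCP to the grasp point, in m); z points along the fingers, y is the direction in which the jaws open and shut (so a half turn about z gives the same grasp; the last joint's range is limited). The gripper opens to 85 mm and grips with 20 to 120 N. Pads are 22 mm wide; open, the fingers measure 114 mm over their backs; the gripper's body (76 mm by 85 mm) begins 54 mm behind the grasp point. The pads swing forward as they close: fully open they stand 13 mm farther back than shut.
Start: joints at [-1.257, 0.521, -0.036, 1.599, 0.021, 1.021, -0.113], TCP at [0.234, 0.58, 0.231] pointing down, gripper open.
Joint ranges: [-2.91, 2.91], [-0.3, 2.13], [-1.5, 1.42], [0.17, 2.43], [-1.26, 4.41], [0.16, 1.93], [-2.52, 2.52]. Speed limits (rad/s): [1.89, 1.89, 2.39, 2.39, 3.01, 3.01, 3.01].

### API

Orientations are given as a unit quaternion [w, x, y, z].
In Python, from cell import movep, servo_line, goto_joints, command_gripper, sleep, solve_ik, observe, camera, calibration, PlanningError, job_done, pinch_z gives the robot as it stands. The module is installed in compiled form; this text tells all that it offers. Calls block until the motion is done:
- movep(position, orientation): joint-space move of the TCP to a pose.
- servo_line(position, rotation=None, velocity=0.15): straight line of the TCP; rotation=None keeps the orientation; velocity is the mean speed in m/s.
- goto_joints(angles): joint-space move.
- command_gripper(opening, grip_force=None): opening from 0.0 (shut) to 1.0 (fully open); grip_force is the grip in N (None keeps the last); returns when the fingers have stopped.
- sleep(seconds).
- solve_ik(position, orientation): joint angles nearest the present ones, or None.
- observe(): the state.
- camera(name): name is "side" or "top" or "wrist"; returns the picture (420x560x3 uint8, red, green, blue); there is no depth.
- calibration(name): a dict with "fx", "fy", "cx", "cy" (pixels), "dist_coeffs" ([k1, k2, p1, p2, k3] as OpenCV has them; the pictures are not rectified), "extrinsics" (4x4, takes a point from camera to world coordinates). Camera axes: x right, y up, looking along -z (the intrinsics and any distortion apply to the point x, -y, -z); pixel columns grow to the right and rows downward; lengths in m; the calibration is good to about 2 mm. A picture is of the moment at which its call begins: read the wrist's pose just before it. calibration takes no time and is no camera call; for the wrist camera it gives the pose at the moment of the call.
A pose or a line that the arm cannot do raises PlanningError and nothing moves.
- job_done(): hands the job in, once; it reports no verdict.
The state is a dict: "time": time; "joint_pos": joint angles; "qd": joint speeds; "joint_efforts": joint torques, N m; "tool_pos": TCP position; "eef_rot": TCP orientation; "wrist_force": force on the tool from outside, world axes, zero at the start; "moment": the same for the moment, N m; "gripper_width": opening from 0.0 (shut) to 1.0 (fully open).
Only numpy, scipy, OpenCV 4.12 (cv2) and the standard library are available. Lean on these libraries where they do the work, as an engineer would, in place of code of your own. Each camera call takes 0.05 s, during which the arm holds its last target.

### The job

Sort the five glazed pieces in the white dish into the wooden bins: each piece goes into the bin whose glued-on sample has the same shape (coin, bar or barrel), whatever its colour. Set them down in the bins rather than dropping them from a height, as glaze chips; leave the two brass rings in the dish, and do not disturb the glue bottle or the jar.

Things in the scene. Friction and masses are not known exactly. Their poses are not given: they have to be found in the camera images.
- dish: white round dish, fixed to the bench, somewhere left or right of the middle: inner floor 6 mm above the bench, flat out to a radius of 108 mm; rim 26 mm above the bench, 252 mm across outside, inner radius 121 mm at the rim. Origin: centre of its underside.
- disc_a: coin pendant: a flat round disc 40 mm across, 11 mm thick, lying flat. Origin at its centre, z its axis. About 30 g (it may be 0.7 to 1.4 times that); glazed mauve (colour means nothing here). Starts on the dish floor at any angle, usually 20 to 50 mm clear of its neighbours. bar_b lies on top of it.
- disc_b: coin pendant: a flat round disc 40 mm across, 11 mm thick, lying flat. Origin at its centre, z its axis. About 30 g (it may be 0.7 to 1.4 times that); glazed blue (colour means nothing here). Starts on the dish floor at any angle, usually 20 to 50 mm clear of its neighbours.
- bar_a: stick pendant: a plain rectangular bar 46 mm long (its x), 14 mm wide (y), 12 mm high (z), lying flat. Origin at its centre. About 18 g (it may be 0.7 to 1.4 times that); glazed blue (colour means nothing here). Starts on the dish floor at any angle, usually 20 to 50 mm clear of its neighbours.
- bar_b: stick pendant: a plain rectangular bar 46 mm long (its x), 14 mm wide (y), 12 mm high (z), lying flat. Origin at its centre. About 18 g (it may be 0.7 to 1.4 times that); glazed mauve (colour means nothing here). Starts lying flat on top of disc_a, its middle within 9 mm of the disc's centre, at any angle.
- barrel_a: eight-sided barrel bead, 34 mm long (its x axis, horizontal) and 24 mm across flats (y and z), lying on a flat. Origin at its centre. About 34 g (it may be 0.7 to 1.4 times that); glazed mauve (colour means nothing here). Starts on the dish floor at any angle, usually 20 to 50 mm clear of its neighbours.
- bin_disc: fixed open wooden bin for disc pieces: a pearl-white coin pendant is glued as a sample on the solid 34 mm deep tab on its far (+x) side, flush with the rim (sample top 39 mm above the origin). Well 96 mm (x) by 90 mm (y) inside, walls 4 mm; inner floor 4 mm and rim 28 mm above the origin, which is the centre of the well's underside. Turned at most 0.2 rad.
- bin_bar: fixed open wooden bin for bar pieces: a pearl-white stick pendant is glued as a sample on the solid 34 mm deep tab on its far (+x) side, flush with the rim (sample top 40 mm above the origin). Well 96 mm (x) by 90 mm (y) inside, walls 4 mm; inner floor 4 mm and rim 28 mm above the origin, which is the centre of the well's underside. Turned at most 0.2 rad.
- bin_barrel: fixed open wooden bin for barrel pieces: a pearl-white barrel bead is glued as a sample on the solid 34 mm deep tab on its far (+x) side, flush with the rim (sample top 52 mm above the origin). Well 96 mm (x) by 90 mm (y) inside, walls 4 mm; inner floor 4 mm and rim 28 mm above the origin, which is the centre of the well's underside. Turned at most 0.2 rad.
- mat: fixed cork mat, 180 by 360 by 4 mm, across the bench from the dish. The three bins stand on it in a row along its y, 115 mm apart, in any order. Origin: centre of its underside.
- ring_a: loose brass jump ring, 34 mm outside, 22 mm inside, 8 mm high, in the dish among the pieces: not one of the three kinds, it stays in the dish. Origin: centre of its underside.
- ring_b: loose brass jump ring, 34 mm outside, 22 mm inside, 8 mm high, in the dish among the pieces: not one of the three kinds, it stays in the dish. Origin: centre of its underside.
- glue: loose white glue bottle, 42 mm across, 115 mm tall, standing on the bench between the dish and the bins; not to be disturbed. Origin: centre of its underside.
- jar: loose glass jar with metal lid, 64 mm across, 75 mm tall, on the far side of the bench; not to be disturbed. Origin: centre of its underside.
Not all that is in view belongs to the job. Leave any green look-alike of the disc_b alone. Leave any orange look-alike of the disc_a alone.

How it is judged:
By the outcome, as a careful person would: the job done as asked, in the order asked, and still so for the second after the job is handed in, with the robot touching nothing.
It also fails if it takes over 72 s, if anything falls off the work surface, if the arm or the gripper's body presses on something with over 40 N, if the wrist force passes 120 N, or if a joint passes its speed limit or range.

## Working session

There is one attempt and no reset: what is moved stays moved. The work goes in short steps, each a Python script; the robot and the scene stay as the last script left them, time stands still between calls to the robot, and variables do not carry over. Pictures are saved under pics/ and viewed, and the job is handed in when it is done.

```bash
mkdir -p pics
python3 - <<'E'
from cell import *
import cv2
s=observe();print(s['time'],s['tool_pos'],s['eef_rot'],s['gripper_width'],pinch_z)
for n in ('top','side','wrist'):
    c=calibration(n);print(n,{k:(v if k!='extrinsics' else None) for k,v in c.items()});print(c['extrinsics'])
    im=camera(n);cv2.imwrite(f'pics/{n}0.png',im[:,:,::-1])
E
```

```text
0.0 [0.23395203 0.57920195 0.23072668] [-4.75208901e-05  1.90714474e-01  9.81645395e-01 -5.53173649e-04] 0.998127666418415 0.0187
top {'fx': 520.1161757435127, 'fy': 520.1161757435127, 'cx': 287.6740773822259, 'cy': 213.2144028099194, 'dist_coeffs': array([-0.15548539,  0.        ,  0.        ,  0.        ,  0.        ]), 'extrinsics': None}
[[-0.00805152  0.98574458 -0.16805594  0.40529561]
 [-0.99960791 -0.00342693  0.02779005  0.10897086]
 [ 0.02681797  0.1682138   0.98538567  1.34899389]
 [ 0.          0.          0.          1.        ]]
side {'fx': 462.03848644241964, 'fy': 462.03848644241964, 'cx': 285.1335761116461, 'cy': 203.5964235297935, 'dist_coeffs': array([-0.10570584,  0.        ,  0.        ,  0.        ,  0.        ]), 'extrinsics': None}
[[-0.99726712  0.05293943 -0.05153359  0.58198069]
 [-0.07369658 -0.76197832  0.64339556  0.68992938]
 [-0.00520649  0.64543509  0.76379738  0.78126276]
 [ 0.          0.          0.          1.        ]]
wrist {'fx': 371.85646220630065, 'fy': 371.85646220630065, 'cx': 281.338728099217, 'cy': 213.2130471046191, 'dist_coeffs': array([0.03491197, 0.        , 0.        , 0.        , 0.        ]), 'extrinsics': None}
[[ 0.37539239 -0.89005031 -0.25863295  0.16924372]
 [ 0.92686471  0.36001899  0.10633969  0.6053362 ]
 [-0.0015349  -0.27963686  0.96010461  0.37435108]
 [ 0.          0.          0.          1.        ]]
```

View pics/top0.png

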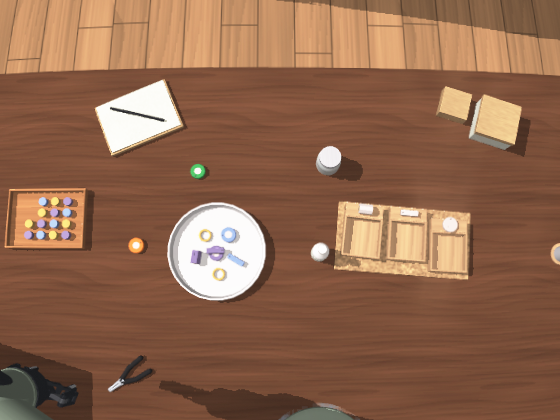

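View pics/side0.png

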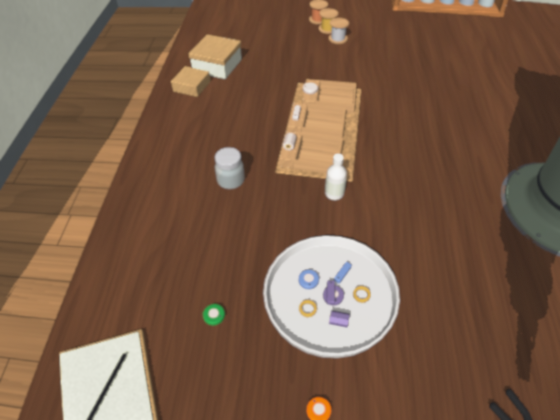

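View pics/wrist0.png

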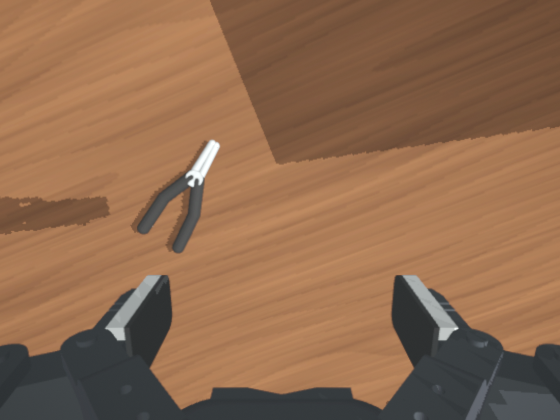

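The top view shows the dish centred near (217,251) and the bins from left to right near (364,238), (407,240) and (450,250). Glue is at (320,252) and the jar at (329,160). The green and orange look-alikes, at (198,171) and (136,245), are outside the dish.

```bash
cat > h.py <<'E'
from cell import *
import numpy as np, cv2
from scipy.spatial.transform import Rotation as R
def K(c): return np.array([[c['fx'],0,c['cx']],[0,c['fy'],c['cy']],[0,0,1.]])
def rays(c,uv):
    p=cv2.undistortPoints(np.array(uv,float).reshape(-1,1,2),K(c),np.array(c['dist_coeffs'])).reshape(-1,2)
    d=np.c_[p[:,0],-p[:,1],-np.ones(len(p))]
    T=c['extrinsics']; return T[:3,3],d@T[:3,:3].T
def plane(c,uv,z):
    o,d=rays(c,uv); return (o+d*((z-o[2])/d[:,2])[:,None])[:,:2]
def proj(c,P):
    T=np.linalg.inv(c['extrinsics']);q=np.atleast_2d(P)@T[:3,:3].T+T[:3,3]
    q=q*[1,-1,-1]
    return cv2.projectPoints(q.reshape(-1,1,3),np.zeros(3),np.zeros(3),K(c),np.array(c['dist_coeffs']))[0].reshape(-1,2)
def quat(a): # tool down, jaw (tool y) direction at world angle a (mod pi)
    # tool z=-Z ; y=(cos a, sin a,0); x=y×z
    y=np.array([np.cos(a),np.sin(a),0]);z=np.array([0,0,-1.]);x=np.cross(y,z)
    q=R.from_matrix(np.c_[x,y,z]).as_quat();return np.array([q[3],*q[:3]])
def best(pos,a):
    # choose of the two half turns the one nearest in joints
    cur=np.array(observe()['joint_pos']);o=[]
    for k in (0,np.pi):
        j=solve_ik(pos,quat(a+k))
        if j is not None:o.append((np.abs(np.array(j)-cur).max(),a+k))
    return min(o)[1] if o else None
E
python3 - <<'E'
from h import *
c=calibration('top')
P=lambda u,z:plane(c,[u],z)[0].round(4)
print('dish',P((217,251),.026),'glue',P((320,252),.1),'jar',P((329,160),.07))
print('bins',P((364,238),.03),P((407,240),.03),P((450,250),.03))
im=cv2.imread('pics/top0.png');cv2.imwrite('pics/topz.png',np.vstack([cv2.resize(im[190:290,325:481],None,fx=5,fy=5,interpolation=2)]))
cv2.imwrite('pics/topd.png',cv2.resize(im[200:302,165:269],None,fx=5,fy=5,interpolation=2))
# wrist look pose
d=P((217,251),.006)
for a in (0,np.pi/2,np.pi,-np.pi/2,1.2,2.76): print(a,best([d[0]-.02,d[1],.2],a))
s=observe();T=calibration('wrist')['extrinsics'];w,x,y,z=s['eef_rot'];Rt=R.from_quat([x,y,z,w]).as_matrix()
print('cam in tool',Rt.T@(T[:3,3]-s['tool_pos']),'look',Rt.T@-T[:3,2])
print('jaw angle',np.arctan2(Rt[1,1],Rt[0,1]))
E
```

```text
dish [0.5338 0.2527] glue [ 0.5231 -0.0035] jar [ 0.7608 -0.0337]
bins [ 0.5649 -0.1241] [ 0.5588 -0.2368] [ 0.5315 -0.3508]
0 0
1.5707963267948966 1.5707963267948966
3.141592653589793 6.283185307179586
-1.5707963267948966 1.5707963267948966
1.2 1.2
2.76 5.901592653589793
cam in tool [ 0.06974352 -0.00018483 -0.14354892] look [-2.79564402e-01 -8.25166281e-04  9.60126588e-01]
jaw angle 1.186998086600699
```

View pics/topz.png

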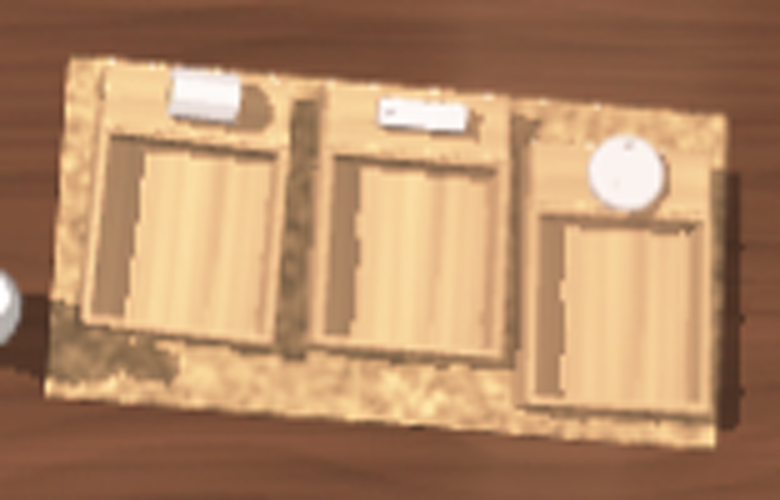

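View pics/topd.png

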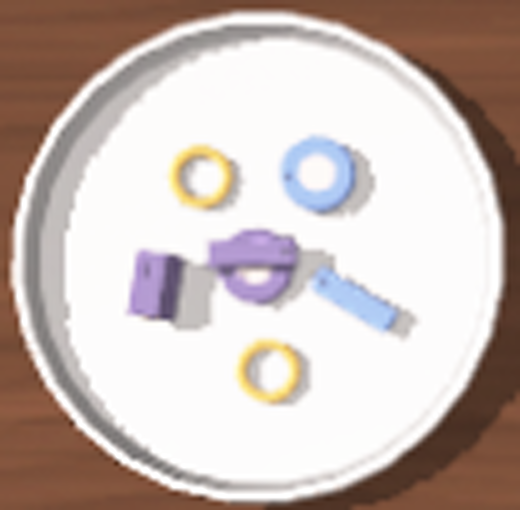

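The zoomed views show the barrel sample on the left bin, the bar on the middle one and the disc on the right one. In the dish, bar_b lies across disc_a, with the barrel to the left, the blue bar to the lower right, the blue disc to the upper right and two brass rings. I'll take a close wrist look next.

Run:
```python
from h import *
import pickle
c=calibration('top')
o=np.array([325,190]);q={'barrel':[(110,135),(285,150),(272,342),(92,318)],'bar':[(333,152),(500,165),(490,352),(322,338)],'disc':[(540,213),(700,222),(700,405),(532,400)]}
B={}
for k,v in q.items():
    p=plane(c,(np.array(v)+.5)/5-.5+o,.032);x=(p[0]+p[1]-p[2]-p[3]);y=p[0]+p[3]-p[1]-p[2]
    B[k]=(p.mean(0),np.arctan2(x[1],x[0]));print(k,p.mean(0).round(4),'ang',np.arctan2(x[1],x[0]).round(3),np.arctan2(-y[0],y[1]).round(3),np.linalg.norm(x)/2,np.linalg.norm(y)/2)
pickle.dump(B,open('bins.pkl','wb'))
t=observe()['time']
movep([.455,.2527,.17],quat(np.pi/2));s=observe();print('t',s['time']-t,s['tool_pos'])
c=calibration('wrist');im=camera('wrist');pickle.dump((c,im),open('w1.pkl','wb'));cv2.imwrite('pics/w1.png',im[:,:,::-1])
```

```text
barrel [ 0.5679 -0.1203] ang -0.113 -0.116 0.09763952914779449 0.09253561941113743
bar [ 0.5589 -0.2361] ang -0.1 -0.088 0.09753082172366194 0.08874474174270011
disc [ 0.5274 -0.3454] ang -0.076 -0.054 0.09682844147783563 0.08875419494466266
t 1.4833 [0.45477582 0.2537889  0.17011486]
```

View pics/w1.png

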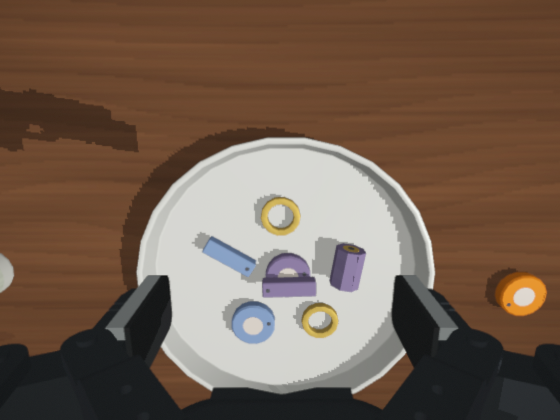

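The wrist view shows all the pieces clearly: bar_a (229,257), bar_b over disc_a (289,277), barrel (348,267), disc_b (253,323), and rings at (281,216) and (320,320). I'll segment and measure them.

```bash
cat > seg.py <<'E'
from h import *
import pickle
def masks(im):
    hsv=cv2.cvtColor(im,cv2.COLOR_RGB2HSV);h,s,v=cv2.split(hsv)
    ok=lambda lo,hi,sm:((h>=lo)&(h<hi)&(s>sm)&(v>40)).astype(np.uint8)*255
    return {'blue':ok(98,119,60),'mauve':ok(119,150,50),'brass':ok(15,32,120)},hsv
def blobs(m,amin=80):
    cs,_=cv2.findContours(m,cv2.RETR_EXTERNAL,cv2.CHAIN_APPROX_NONE)
    return [k for k in cs if cv2.contourArea(k)>amin]
def rect(c,k,z):
    p=plane(c,k.reshape(-1,2),z);(cx,cy),(w,h),a=cv2.minAreaRect((p*1000).astype(np.float32))
    a=np.radians(a)
    if h>w:w,h,a=h,w,a+np.pi/2
    return np.array([cx,cy])/1000,(w,h),(a+np.pi/2)%np.pi-np.pi/2
E
python3 - <<'E'
from seg import *
c,im=pickle.load(open('w1.pkl','rb'))
ms,hsv=masks(im)
for n,m in ms.items():
    for k in blobs(m):
        M=k.reshape(-1,2).mean(0)
        if 140<M[0]<430 and 140<M[1]<390:
            for z in (.010,.018): 
              ce,wh,a=rect(c,k,z);print(n,M.round(),cv2.contourArea(k),z,ce.round(4),np.round(wh,1),a.round(3))
print(hsv[277:300:2,289].tolist(),hsv[258,360],hsv[275,350],hsv[275,340])
# dish
p=plane(c,[(281,139),(434,265),(139,270)],.026);print(p)
z=cv2.resize(im[230:310,220:380],None,fx=5,fy=5,interpolation=0);cv2.imwrite('pics/w1z.png',z[:,:,::-1])
E
```

```text
blue [253. 322.] 1338.0 0.01 [0.5785 0.2262] [42.  38.1] -0.006
blue [253. 322.] 1338.0 0.018 [0.5734 0.2269] [40.9 37.1] -0.006
blue [229. 256.] 865.5 0.01 [0.5127 0.2076] [46.7 17. ] 1.016
blue [229. 256.] 865.5 0.018 [0.5094 0.2088] [45.5 16.6] 1.016
mauve [288. 279.] 1708.5 0.01 [0.5308 0.259 ] [46.2 40.7] -1.547
mauve [288. 279.] 1708.5 0.018 [0.5269 0.2589] [45.  39.7] -1.547
mauve [347. 266.] 1051.0 0.01 [0.5235 0.3111] [43.2 25.5] -0.146
mauve [347. 266.] 1051.0 0.018 [0.5199 0.3096] [42.1 24.8] -0.146
brass [319. 320.] 896.5 0.01 [0.5758 0.2883] [34.5 32.4] 0.003
brass [319. 320.] 896.5 0.018 [0.5708 0.2874] [33.6 31.6] 0.003
brass [280. 216.] 1060.5 0.01 [0.4759 0.2519] [32.4 32. ] 1.571
brass [280. 216.] 1060.5 0.018 [0.4735 0.2519] [31.6 31.2] 1.571
[[139, 28, 102], [132, 65, 86], [132, 66, 96], [132, 60, 148], [132, 59, 164], [132, 61, 164], [133, 61, 164], [133, 61, 164], [133, 61, 164], [133, 58, 164], [150, 3, 195], [30, 5, 214]] [133  58 171] [133  60 165] [130  63 105]
[[0.40980312 0.25275964]
 [0.51359237 0.38035354]
 [0.51813971 0.13371561]]
```

View pics/w1z.png

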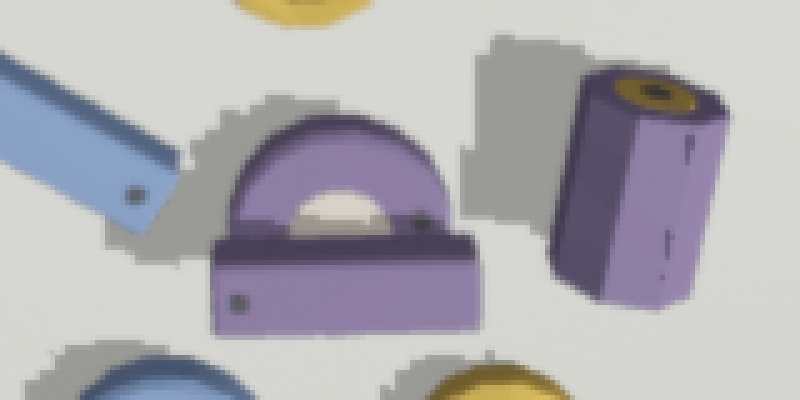

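The zoom separates the lit top faces from the darker sides. Bar_b's top face spans about (263,282) to (316,297), and the barrel runs about (335,244) to (361,291). I'll measure from the lit faces and cross-check against the side view.

Run:
```python
from seg import *
c,im=pickle.load(open('w1.pkl','rb'))
ms,hsv=masks(im);v=hsv[:,:,2]
res={}
br=(v>140).astype(np.uint8)*255
m=ms['mauve']&br; m[:282]=0;m[:,325:]=0
k=max(blobs(m),key=cv2.contourArea);res['bar_b']=rect(c,k,.029)
bl=[k for k in blobs(ms['blue']&(v>150).astype(np.uint8)*255)]
for k in bl:
    M=k.reshape(-1,2).mean(0)
    if 195<M[0]<265 and M[1]>300:res['disc_b']=rect(c,k,.017)
    elif 195<M[0]<265 and M[1]>230:res['bar_a']=rect(c,k,.018)
m=ms['mauve'].copy();m[:,:325]=0;k=max(blobs(m),key=cv2.contourArea);res['barrel_a']=rect(c,k,.018)
# disc_a visible far edge arc of top face: fit circle to bright contour pts above row 276
m=ms['mauve'].copy();m[:,325:]=0;k=max(blobs(m),key=cv2.contourArea).reshape(-1,2);k=k[k[:,1]<272]
p=plane(c,k,.012);A=np.c_[2*p,np.ones(len(p))];s=np.linalg.lstsq(A,(p**2).sum(1),rcond=None)[0];print('disc_a',s[:2],np.sqrt(s[2]+s[0]**2+s[1]**2))
for n,r in res.items():print(n,r[0].round(4),np.round(r[1],1),round(r[2],3))
pickle.dump(res,open('res.pkl','wb'))
cs=calibration('side');im2=cv2.imread('pics/side0.png')
H={'bar_b':.023,'disc_b':.0115,'bar_a':.012,'barrel_a':.018}
ct=calibration('top');im3=cv2.imread('pics/top0.png')
for n in res:
    P=[*res[n][0],H[n]]
    for i,cc in ((im2,cs),(im3,ct)):
        u=proj(cc,P)[0];cv2.circle(i,tuple(int(x) for x in u.round()),1,(0,0,255),-1)
a=cv2.resize(im2[230:360,255:405],(690,600),interpolation=0)[:,:];b=cv2.resize(im3[225:290,180:255],None,fx=8,fy=8,interpolation=0)
cv2.imwrite('pics/chk.png',cv2.resize(np.hstack([cv2.resize(a,(600,520)),b]),None,fx=.66,fy=.66))
```

```text
disc_a [0.52785343 0.25835845] 0.018437487660700996
bar_b [0.5346 0.259 ] [43.4 12.1] -1.542
disc_b [0.5761 0.2268] [37.3 37. ] 1.565
bar_a [0.5106 0.2081] [45.3 13.7] 1.016
barrel_a [0.5199 0.3096] [42.1 24.8] -0.146
```

View pics/chk.png

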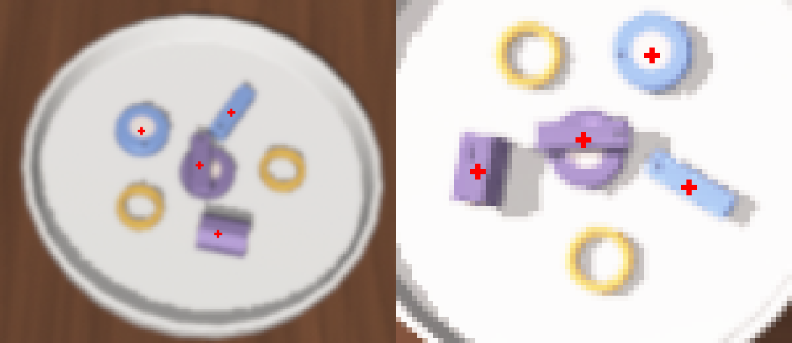

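The red marks land on the centres of the pieces in both fixed views. I'll start with bar_b, the top one.

```bash
cat > pp.py <<'E'
from seg import *
B=pickle.load(open('bins.pkl','rb'));ZT=.155
def st(m):
    s=observe();print(m,'t%.2f'%s['time'],np.round(s['tool_pos'],4),'w%.1f'%(s['gripper_width']*85),'F',np.round(s['wrist_force'],1));return s
def line(xy,z,v=.2):servo_line([xy[0],xy[1],z],velocity=v)
def pick(xy,jaw,z,opn,exp,force=30):
    a=best([*xy,z],jaw);command_gripper(opn/85)
    movep([*xy,ZT],quat(a));st('above')
    line(xy,z,.18);st('down')
    command_gripper(0,grip_force=force);s=st('gripped')
    w=s['gripper_width']*85
    if abs(w-exp)>6: raise SystemExit('bad grip width')
    line(xy,ZT,.25);s=st('lifted')
    if abs(s['gripper_width']*85-w)>3: raise SystemExit('lost')
def place(bin,off,jawrel,z,opn):
    c,a=B[bin];Rm=np.array([[np.cos(a),-np.sin(a)],[np.sin(a),np.cos(a)]]);xy=c+Rm@np.array(off)
    j=best([*xy,z],a+jawrel);movep([*xy,ZT],quat(j));st('over bin')
    line(xy,z+.02,.25);line(xy,z,.06);st('set')
    command_gripper(opn/85);line(xy,ZT,.25);st('done')
E
python3 - <<'E'
from pp import *
r=pickle.load(open('res.pkl','rb'))['bar_b']
pick(r[0],r[2]+np.pi/2,.0195,34,14)
c=calibration('wrist');cv2.imwrite('pics/h1.png',camera('wrist')[:,:,::-1])
E
```

```text
above t3.39 [0.5344 0.259  0.155 ] w33.9 F [-0.7  0.9 -0.4]
down t4.29 [0.5352 0.2591 0.0204] w34.0 F [-0.4 -0.1 -0.1]
gripped t4.60 [0.5352 0.2593 0.0207] w12.5 F [-1.5 -0.4  7.7]
lifted t5.29 [0.5345 0.2592 0.1554] w13.0 F [ 0.1 -0.6 -0.6]
```

View pics/h1.png

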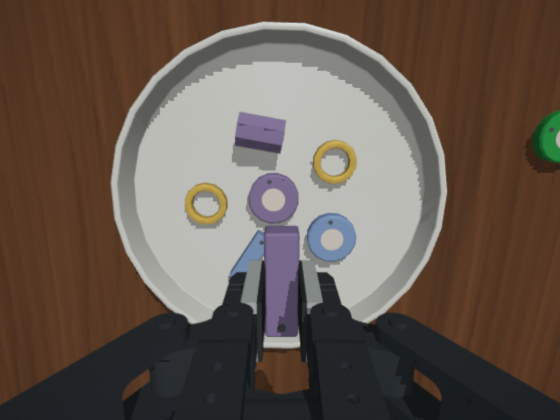

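The view shows bar_b held level between the pads at (282,280) and disc_a uncovered at (273,198). Nothing else has shifted. Placing it in the bar bin.

Run:
```python
from pp import *
place('bar',(-.020,-.012),np.pi/2,.0125,30)
c=calibration('wrist');im=camera('wrist');pickle.dump((c,im),open('wb.pkl','wb'));cv2.imwrite('pics/b1.png',im[:,:,::-1])
```

```text
over bin t7.17 [ 0.5385 -0.2447  0.1549] w12.8 F [-0.6  0.4 -0.4]
set t8.30 [ 0.5378 -0.246   0.0123] w12.9 F [ 0.8 -0.2  0.8]
done t9.32 [ 0.5378 -0.2457  0.155 ] w29.8 F [ 0.  -1.  -0.7]
```

View pics/b1.png

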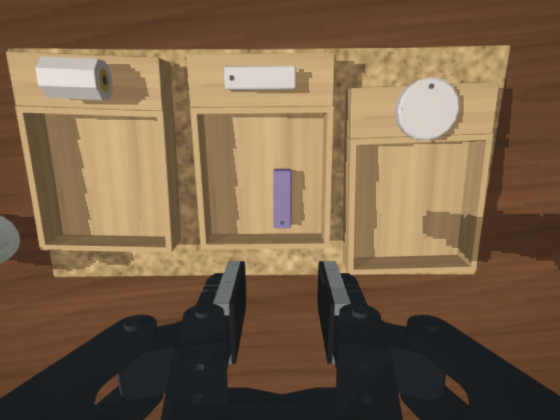

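Bar_b lies flat in the middle (bar) bin at (283,198), clear of the walls. Bin rims show at x≈(24–168), (200–331) and (352–490). Next is bar_a, with a check of the bin poses first.

Run:
```python
from pp import *
c,im=pickle.load(open('wb.pkl','rb'))
v=im[:,:,::-1].copy()
for n,(ce,a) in B.items():
    Rm=np.array([[np.cos(a),-np.sin(a)],[np.sin(a),np.cos(a)]])
    P=[[*(ce+Rm@np.array(q)),.032] for q in ((.048,.045),(.048,-.045),(-.048,-.045),(-.048,.045))]
    cv2.polylines(v,[proj(c,P).round().astype(int)],True,(0,0,255),1)
cv2.imwrite('pics/b1m.png',v[30:300])
r=pickle.load(open('res.pkl','rb'))['bar_a']
pick(r[0],r[2]+np.pi/2,.0095,30,14)
c=calibration('wrist');im=camera('wrist');pickle.dump((c,im),open('w2.pkl','wb'));cv2.imwrite('pics/h2.png',im[:,:,::-1])
```

```text
above t11.26 [0.5111 0.2068 0.1551] w29.7 F [-0.2  0.7  0.2]
down t12.22 [0.5112 0.208  0.0103] w30.1 F [-0.3 -0.7  0. ]
gripped t12.50 [0.5112 0.2084 0.0106] w12.9 F [-0.9 -1.5  7.2]
lifted t13.23 [0.5103 0.2083 0.155 ] w13.0 F [-0.7  0.2 -1.2]
```

View pics/b1m.png

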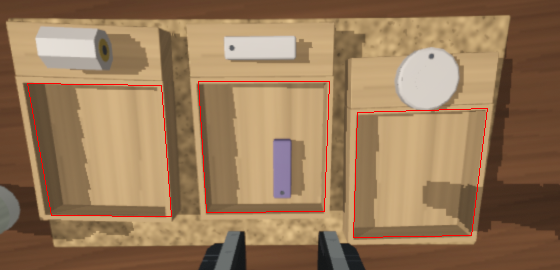

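View pics/h2.png

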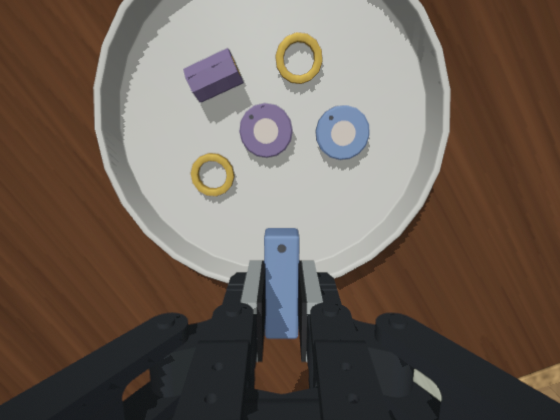

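The outlined wells match the bins within about 2 mm. Bar_a is held level, and disc_a (266,130), disc_b (343,132), the barrel (213,76) and the rings are undisturbed. Placing bar_a and refining the remaining poses.

Run:
```python
from pp import *
c,im=pickle.load(open('w2.pkl','rb'));ms,hsv=masks(im)
res=pickle.load(open('res.pkl','rb'))
for n in('mauve','blue','brass'):
    for k in blobs(ms[n],300):
        M=k.reshape(-1,2).mean(0)
        if M[1]<200 and 100<M[0]<440:
            z={'mauve':.0115 if M[1]>100 else .018,'blue':.0115,'brass':.010}[n];r=rect(c,k,z);p,rad=cv2.minEnclosingCircle((plane(c,k.reshape(-1,2),z)*1000).astype(np.float32))
            print(n,M.round(),r[0].round(4),np.round(r[1],1),round(r[2],3),np.round(p,1),round(rad,1))
            if n=='mauve' and M[1]>100: res['disc_a']=r
pickle.dump(res,open('res.pkl','wb'))
place('bar',(.020,.012),np.pi/2,.0135,30)
cv2.imwrite('pics/b2.png',camera('wrist')[:,:,::-1])
```

```text
mauve [265. 130.] [0.5286 0.2585] [38.3 38.3] 1.225 [528.6 258.4] 19.6
mauve [213.  75.] [0.5175 0.31  ] [35.4 24.1] -0.149 [518.1 309.9] 20.6
blue [342. 132.] [0.577  0.2267] [39.5 38.3] -0.557 [576.8 226.6] 20.2
brass [212. 174.] [0.475  0.2519] [33.2 32. ] 0.2 [475. 252.] 16.6
brass [299.  58.] [0.576  0.2886] [32.3 32.2] -0.556 [575.9 288.3] 16.5
over bin t14.90 [ 0.5805 -0.2247  0.1548] w13.0 F [-1.   0.5 -0.2]
set t16.02 [ 0.58   -0.2262  0.0133] w12.8 F [ 0.2 -0.6 -0.5]
done t17.04 [ 0.5799 -0.2259  0.155 ] w29.9 F [ 0.1 -0.4 -0.1]
```

View pics/b2.png

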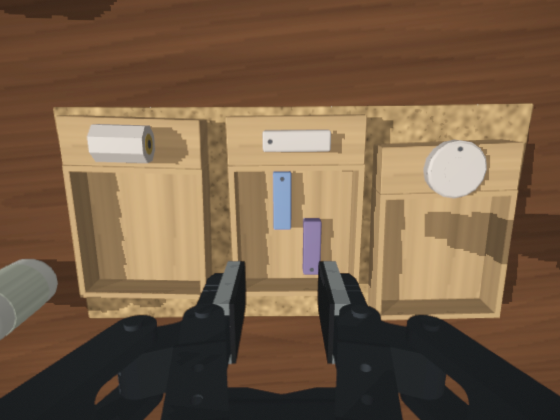

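Both bars lie flat in the bar bin, at (282,200) and (312,246). Disc_b goes next because it has free space around it, and removing it gives the fingers room at disc_a.

Run:
```python
from pp import *
pick([.5768,.2267],np.pi/4,.0065,50,40)
cv2.imwrite('pics/h3.png',camera('wrist')[:,:,::-1])
z=observe()['tool_pos'][2]
place('disc',(.022,0),np.pi/2,.0105,50)
cv2.imwrite('pics/b3.png',camera('wrist')[:,:,::-1])
```

```text
above t19.08 [0.5772 0.2256 0.1552] w50.3 F [0.  0.1 0.1]
down t20.06 [0.5774 0.2266 0.0075] w50.0 F [ 0.6 -0.3  0.3]
gripped t20.32 [0.5775 0.2269 0.0079] w37.7 F [-1.8 -1.4  7.2]
lifted t21.06 [0.5765 0.227  0.155 ] w37.8 F [-0.   0.9 -1. ]
over bin t23.18 [ 0.55   -0.346   0.1548] w38.0 F [-0.8  0.1 -0.1]
set t24.31 [ 0.5493 -0.347   0.0103] w37.4 F [ 0.6  0.2 -0.1]
done t25.31 [ 0.5493 -0.3467  0.155 ] w50.1 F [ 0.2 -0.7  0.1]
```

View pics/h3.png

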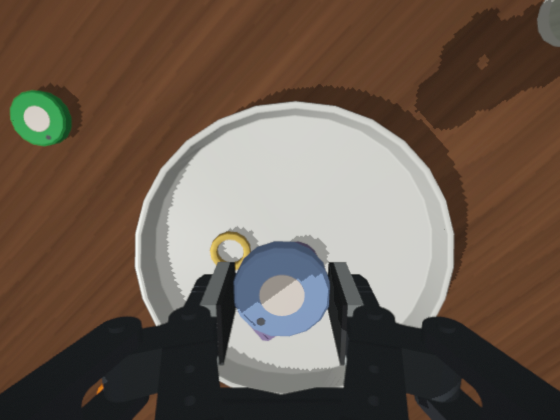

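View pics/b3.png

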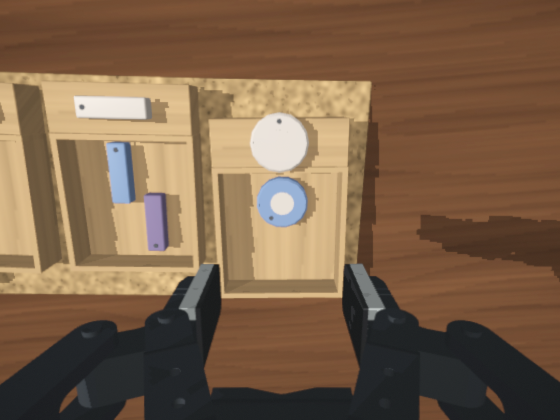

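Disc_b was held level, and it now lies flat in the disc bin at (282,202), clear of the walls. Disc_a is next, then the barrel.

Run:
```python
from pp import *
pick([.5286,.2585],-np.pi/4,.0065,47,39)
c=calibration('wrist');im=camera('wrist');pickle.dump((c,im),open('w4.pkl','wb'));cv2.imwrite('pics/h4.png',im[:,:,::-1])
place('disc',(-.022,0),np.pi/2,.0105,50)
cv2.imwrite('pics/b4.png',camera('wrist')[:,:,::-1])
cv2.imwrite('pics/t4.png',cv2.resize(camera('top')[190:310,160:340,::-1],None,fx=4,fy=4,interpolation=2))
```

```text
above t27.74 [0.5291 0.2575 0.1551] w47.1 F [0.9 0.7 0.3]
down t28.72 [0.5292 0.2585 0.0074] w47.2 F [-0.3  1.1  0.8]
gripped t28.95 [0.5292 0.2588 0.0078] w37.9 F [-0.8 -2.3  5.7]
lifted t29.69 [0.5282 0.2587 0.1549] w37.5 F [ 0.1  0.  -1.2]
over bin t31.90 [ 0.5062 -0.3427  0.1549] w37.5 F [ 0.2 -0.2 -0.6]
set t33.03 [ 0.5054 -0.3436  0.0102] w37.9 F [ 0.2  0.7 -0.2]
done t34.03 [ 0.5054 -0.3434  0.155 ] w49.7 F [ 1.1 -0.4 -0.8]
```

View pics/h4.png

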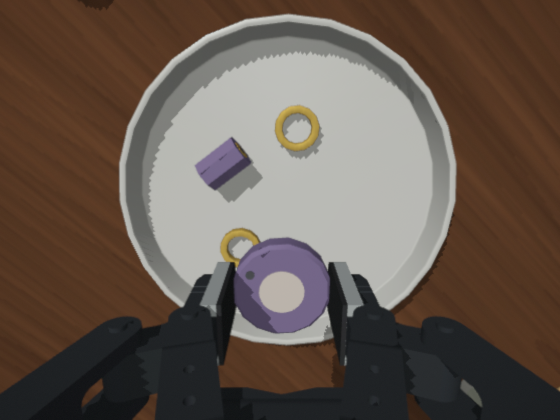

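View pics/b4.png

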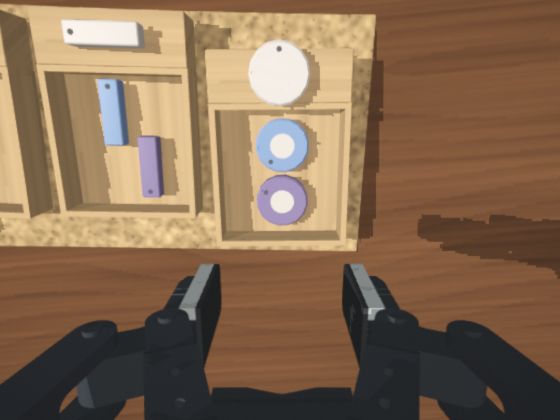

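View pics/t4.png

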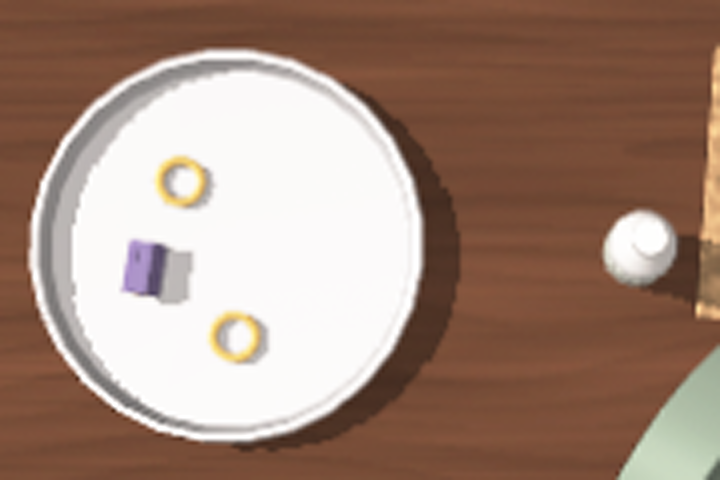

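Both discs are flat in the disc bin, at (282,145) and (282,200). The barrel and both rings are unmoved in the dish, and the glue bottle is standing. The barrel is the last piece.

Run:
```python
from pp import *
pick([.5185,.3098],-.147+np.pi/2,.0085,42,24)
cv2.imwrite('pics/h5.png',camera('wrist')[:,:,::-1])
place('barrel',(0,0),np.pi/2,.0125,42)
cv2.imwrite('pics/b5.png',camera('wrist')[:,:,::-1])
movep([.3,.45,.3],quat(np.pi/2));st('away')
cv2.imwrite('pics/t5.png',camera('top')[:,:,::-1]);cv2.imwrite('pics/s5.png',camera('side')[:,:,::-1])
```

```text
above t36.71 [0.519  0.3088 0.1551] w42.4 F [ 0.3 -0.   0.7]
down t37.67 [0.5191 0.3099 0.0094] w42.2 F [ 0.3 -1.   0.5]
gripped t37.97 [0.519  0.3102 0.0096] w23.1 F [-1.8  0.3  7.4]
lifted t38.70 [0.5181 0.31   0.1549] w22.8 F [-1.1  0.1 -0.3]
over bin t40.34 [ 0.5682 -0.119   0.1548] w22.9 F [ 0.9 -0.5 -0.6]
set t41.47 [ 0.5678 -0.1203  0.0123] w23.2 F [ 0.4 -0.4 -0.3]
done t42.51 [ 0.5677 -0.12    0.1549] w42.3 F [ 0.1 -0.4 -0.3]
away t44.87 [0.3007 0.4494 0.2996] w41.8 F [0.2 1.  0.3]
```

View pics/b5.png

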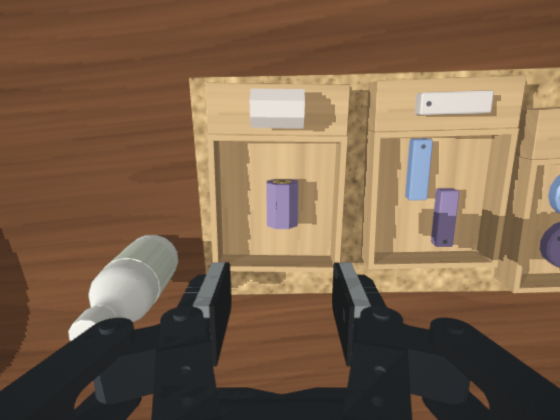

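View pics/t5.png

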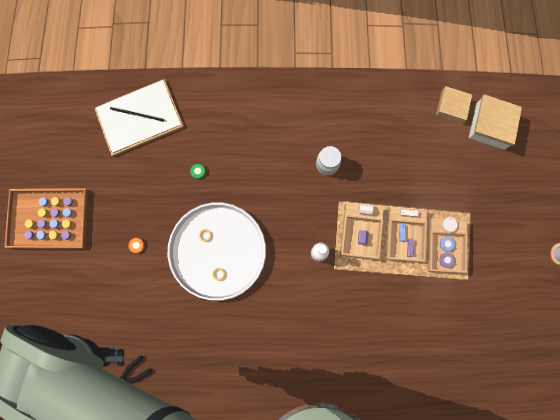

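View pics/s5.png

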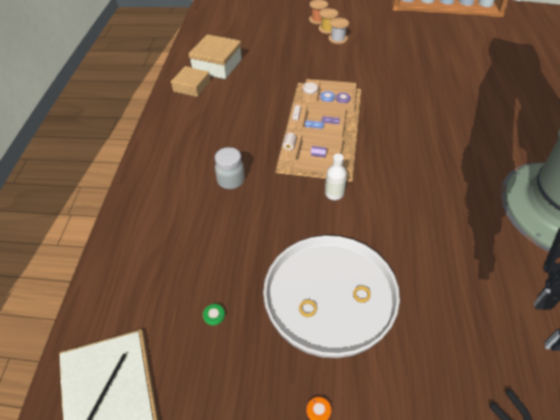

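The final views show every piece in its matching bin: barrel (363,237), bars (403,233) and (411,247), discs (448,244) and (447,260). The rings are still in the dish at (206,236) and (220,274). The glue (320,252), jar (329,160) and look-alikes are where they started, so I'm handing in.

Run:
```python
from cell import *
job_done();print(observe()['time'])
```

```text
the job is handed in; nothing more can be done
the job is handed in; nothing more can be done
```

All five pieces are sorted and the job is handed in, at about 45 s on the robot's clock. Both bars are in the bar bin, both discs in the disc bin and the barrel in the barrel bin. Each piece was released roughly 1 mm above the bin floor.

**Last checks:** The top, side and wrist views show every piece lying flat in its matching bin. Both brass rings are still in the dish, and the glue bottle, jar and green and orange look-alikes look unmoved.

**Forces and disagreements:**
- **Closing force:** I saw a brief upward wrist force of 6–8 N each time the gripper closed. I did not find the cause, but it is well under the limits.
- **Grip width:** The gripper read 1–2 mm narrower than the true size of each piece, and no piece slipped.
- **Bin positions:** My measured bin outlines matched the close-up wrist picture to about 2 mm.

No check failed.

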